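Find which way the battery tin's twist lid opens and hold the lid off

ROBOT

A 7-joint arm with a two-finger parallel gripper is mounted at the origin on the work surface. World frame = base frame: x ahead of the robot, y to its left, z up, the work surface at z = 0. Lengths are in m, angles in rad, forces in N, time in s.
With the tool pointing down it reaches from about 0.375 to 0.925 m from the base axis. Payload 3.1 kg.
Tool frame: the origin (TCP) lies between the finger pads; the fingertips stand 19 mm ahead of it and the grasp point (between the pads) is the TCP; z points along the fingers, y is the direction in which the jaws open and shut (so a half turn about z gives the same grasp; the last joint's range is limited). The gripper opens to 85 mm and grips with 20 to 120 N. Pads are 22 mm wide; open, the fingers measure 114 mm over their backs; the gripper's body (76 mm by 85 mm) begins 54 mm behind the grasp point. The pads swing forward as they close: fully open they stand 13 mm farther back than shut.
Start: joints at [-1.402, 0.383, 0.044, 1.598, -0.018, 1.161, -0.05], TCP at [0.171, 0.627, 0.25] pointing down, gripper open.
Joint ranges: [-2.61, 2.61], [-0.41, 2.15], [-1.48, 1.57], [0, 2.5], [-1.57, 4.71], [0.05, 1.97], [-2.85, 2.85]. Speed limits (rad/s): [2.79, 2.79, 3.14, 3.14, 3.14, 3.14, 3.14].

INTERFACE

Orientations are given as a unit quaternion [x, y, z, w].
In Python, from bench import move_ptp, movel, move_j, move_gripper, pause, inverse_kinematics, read_camera, camera_params, MotionError, sign_off, look_for, tip_of, read_time_s, read_qpos, read_joint_vel, read_effort, read_eef_pos, read_tcp_rot, read_ft_force, read_ft_torque, read_finger_gap gives the robot as it stands. Calls block until the motion is done:
- move_ptp(position, orientation): joint-space move of the TCP to a pose.
- movel(position, orientation=None, speed=0.15): straight line of the TCP; orientation=None keeps the orientation; speed is the mean speed in m/s.
- move_j(angles): joint-space move.
- move_gripper(opening, effort=None): finger opening in m; effort is the grip in N (None keeps the last); returns when the fingers have stopped.
- pause(seconds).
- inverse_kinematics(position, orientation): joint angles nearest the present ones, or None.
- read_camera(name): name is "side" or "top"; returns the picture (420x560x3 uint8, red, green, blue); there is no depth.
- camera_params(name): a dict with "K" (3x3 intrinsics, pixels), "camera_from_world" (4x4, takes a point from world to camera coordinates). Camera axes: x right, y down, z forward; pixel columns grow to the right and rows downward; lengths in m; the calibration is good to about 2 mm. A picture is of the moment at which its call begins. camera_params takes no time and is no camera call.
A pose or a line that the arm cannot do raises MotionError and nothing moves.
- sign_off(): hands the job in, once; it reports no verdict.
Trained networks look in the newest picture that a camera, given by its name, has taken for a name from the list of things; names that differ only in an ending like _2 or _b are one class to them, and where a whole thing is asked for, a point or a joint stands for the part that bears it (a point fixed in the world has none). Each returns a list of dicts, best first, with "confidence" (0 to 1); they miss things now and then, are a little off and sometimes report something else, mostly with a low value. They report only what shows in the picture. A call takes as long as a camera call. They do not tell look-alikes from the thing itself.
- look_for(camera, name): "at" ([column, row] in pixels, amid what is visible of it).
- tip_of(camera, name): "at" ([column, row] in pixels: a listed point, or the origin of a listed thing).
Readings, each from a call of its own:
- read_time_s(): time.
- read_qpos(): joint angles.
- read_joint_vel(): joint speeds.
- read_effort(): joint torques, N m.
- read_eef_pos(): TCP position.
- read_tcp_rot(): TCP orientation.
- read_ft_force(): force on the tool from outside, world axes, zero at the start.
- read_ft_torque(): the same for the moment, N m.
- read_finger_gap(): finger opening in m.
Only numpy, scipy, OpenCV 4.12 (cv2) and the standard library are available. Lean on these libraries where they do the work, as an engineer would, in place of code of your own. Each camera call takes 0.05 s, during which the arm holds its last target. There are 200 camera calls.

TASK

Open the small round aluminium battery tin beside the white hearing-aid charging case: nobody remembers whether its twist lid loosens clockwise or anticlockwise, so try it by its blue grip bar, one way and, if it stops at once, the other, and turn it until it comes free before you lift it off. Finish while still holding the lid in the gripper, level and still, at least 10 cm above the shelf and a hand's width to one side of the tin, so that I can reach in. Leave the charging case shut and everything else where it is.

Things in the scene. Friction and masses are not known exactly. Their poses are not given: they have to be found in the camera images.
- grip (a point): centre (half-way up) of the blue bar, 46 mm long, 14 mm thick, 24 mm high, standing across the top of the loose aluminium lid (66 mm across, about 60 g). x along the bar, y across it (the way to pinch it), z up. The lid's flat top lies 12 mm below this point, its lower rim 30 mm below. On the closed tin the point is 59 mm above the shelf.
- tin (a point): centre of the mouth of the tin (66 mm across, rim 44 mm above the shelf, neck 48 mm across, ledges 60 mm), z up. The tin is firm in a grey pad (130 x 260 x 6 mm) fixed to the shelf; it cannot turn or slide. -y points to the charging case; with the lid closed the bar's x lies along this x to 0.05 rad. The lid overlaps the neck by 15 mm.
- case_top (a point): centre of the top of the shut white hearing-aid charging case, 75 x 90 mm, its top 43.5 mm above the shelf, fixed on the same pad 130 mm from the tin's axis. Leave it shut.
- case_lid (a joint): opening angle of the charging case's hinged lid, 0 = shut; must stay shut
- dish: grey ceramic dish, 110 mm across, 30 mm high, loose; origin at the centre of its underside; leave alone
- organizer: clear acrylic battery organizer, 80 x 130 x 35 mm, loose; origin at the centre of its underside; leave alone
- brush: stainless steel cleaning brush, 150 mm long, lying on the shelf along its x; leave alone
- pillbox: orange pill box, 50 x 150 x 25 mm, loose; origin at the centre of its underside; leave alone
- glasses_case: dark brown glasses case, 65 x 160 x 45 mm, loose; origin at the centre of its underside; leave alone
- lid: the same lid; origin at the centre of its lower rim. Three lugs in its skirt hook under the neck: locked, it cannot be pulled off. Turned the wrong way it stops hard after 0.05 to 0.2 rad; the right way it turns easily (under 0.3 N m), is free to lift at 0.65 to 0.9 rad from its start and stops at 1 rad. Which way is right varies and cannot be seen.
Mind the look-alikes: they are no part of the job. Of the things that look like the lid, the middle-sized one is meant.

How it is judged:
On the way:
1. the lid, still seated on the tin, is turned at least 0.5 rad from its closed position (angle between the x axis of grip and the x axis of tin, either way round above 0.5 rad and z of grip in the frame of tin below 0.02 m and horizontal distance between grip and tin below 0.006 m and angle between grip's own z axis and vertical below 0.12 rad), for 0.05 s.
At the end, for the whole second after the job is handed in: the lid is held between the fingers, its grip point over 100 mm above the shelf (higher than anything near it) and over 70 mm sideways from the tin's axis, within 15 degrees of level, moving slower than 30 mm/s; the charging case is shut within 0.15 rad (height (world z) of grip above 0.1 m and horizontal distance between grip and tin above 0.07 m and angle between grip's own z axis and vertical below 0.26 rad and contact force between lid and the fingers above 1 N and linear speed of lid below 0.03 m/s and value of joint case_lid below 0.15 rad); the arm keeps its last pose, push and grip.
It fails at once if a bystander (dish, organizer, brush, pill box or glasses case) is pushed more than 30 mm (distance of any of dish, organizer, brush, pillbox, glasses_case from where it was at the start of the episode above 0.03 m).
It fails at once if the charging case is opened (value of joint case_lid above 0.3 rad).
It also fails if it takes over 45 s, if anything falls off the work surface, if the arm or the gripper's body presses on something with over 40 N, if the wrist force passes 120 N, or if a joint passes its speed limit or range.

## Working session

There is one attempt and no reset: what is moved stays moved. The work goes in short steps, each a Python script; the robot and the scene stay as the last script left them, time stands still between calls to the robot, and variables do not carry over. Pictures are saved under pics/ and viewed, about 8 in all and at most 12, crops included, and the job is handed in when it is done.

```bash
mkdir -p pics
python3 - <<'E'
from bench import *
import cv2,numpy as np
for c in("top","side"):
    im=read_camera(c); cv2.imwrite(f"pics/{c}0.png",cv2.cvtColor(im,cv2.COLOR_RGB2BGR))
    p=camera_params(c); print(c,np.round(p["K"],1).tolist(),np.round(p["camera_from_world"],3).tolist())
    for n in("grip","tin","case_top","lid","dish","organizer","brush","pillbox","glasses_case"):
        print(n,[(np.round(d["at"]).tolist(),round(d["confidence"],2)) for d in tip_of(c,n)][:5])
print(read_time_s(),read_tcp_rot(),read_eef_pos())
E
```

```text
top [[422.1, 0.0, 279.4], [0.0, 422.1, 206.1], [0.0, 0.0, 1.0]] [[-0.027, -1.0, 0.012, -0.05], [-0.999, 0.026, -0.047, 0.562], [0.046, -0.014, -0.999, 1.041], [0.0, 0.0, 0.0, 1.0]]
grip [([280.0, 232.0], 0.84), ([271.0, 169.0], 0.59), ([430.0, 183.0], 0.45)]
tin [([282.0, 230.0], 0.72)]
case_top [([338.0, 235.0], 0.76)]
lid [([284.0, 232.0], 0.97), ([216.0, 228.0], 0.89), ([268.0, 170.0], 0.61), ([221.0, 122.0], 0.24)]
dish [([221.0, 119.0], 0.88)]
organizer [([104.0, 187.0], 0.8)]
brush [([130.0, 263.0], 0.63)]
pillbox [([432.0, 257.0], 0.74), ([430.0, 186.0], 0.25)]
glasses_case [([430.0, 185.0], 0.61)]
side [[464.8, 0.0, 277.8], [0.0, 464.8, 204.3], [0.0, 0.0, 1.0]] [[0.908, -0.418, -0.003, -0.558], [-0.262, -0.564, -0.783, 0.195], [0.326, 0.712, -0.622, 1.12], [0.0, 0.0, 0.0, 1.0]]
grip [([250.0, 221.0], 0.96), ([297.0, 213.0], 0.74), ([233.0, 192.0], 0.73)]
tin [([249.0, 229.0], 0.69)]
case_top [([261.0, 261.0], 0.63), ([235.0, 154.0], 0.61), ([364.0, 338.0], 0.59)]
lid [([248.0, 234.0], 0.81), ([232.0, 206.0], 0.77), ([292.0, 221.0], 0.54)]
dish [([312.0, 186.0], 0.57)]
organizer [([233.0, 154.0], 0.56)]
brush [([180.0, 174.0], 0.96)]
pillbox [([286.0, 372.0], 0.64), ([250.0, 232.0], 0.46)]
glasses_case [([365.0, 337.0], 0.7)]
1.0 [ 1.32975308e-01  9.91119351e-01 -7.79781758e-06 -1.15535424e-05] [0.17136495 0.62700064 0.25027966]
```

Run:
```python
import cv2
a=cv2.imread("pics/top0.png");b=cv2.imread("pics/side0.png")
cv2.imwrite("pics/a.png",cv2.resize(a[60:320,60:480],(800,495),interpolation=cv2.INTER_CUBIC))
cv2.imwrite("pics/b.png",cv2.resize(b,(800,600),interpolation=cv2.INTER_CUBIC))
```

```text
(no output)
```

View pics/a.png

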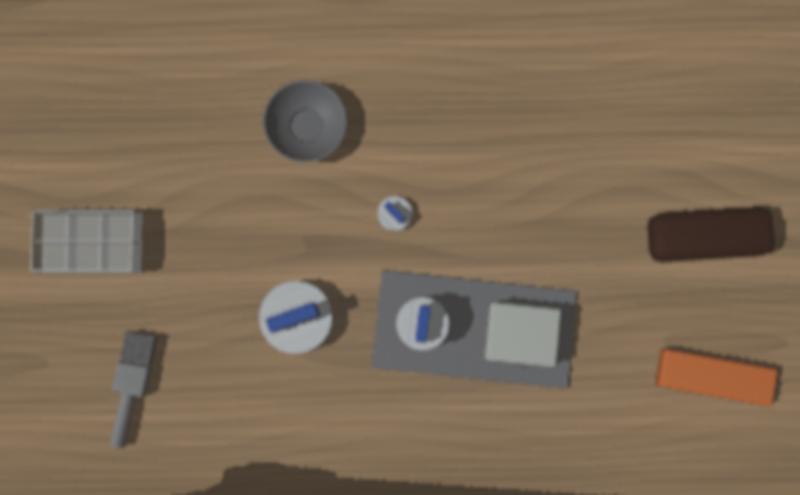

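View pics/b.png

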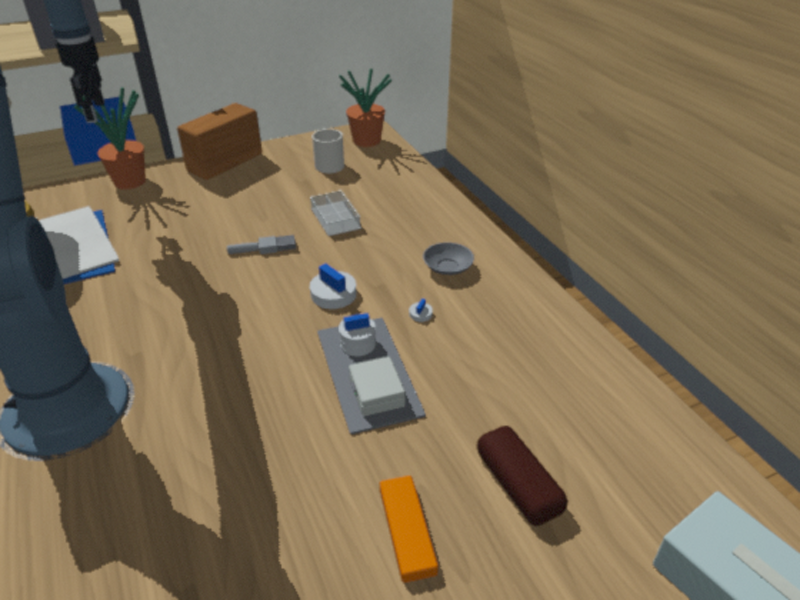

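The top view has three blue-barred lids: large at (216,228) on the bare shelf, small at (268,170), and middle-sized at (282,230) on the grey pad beside the white case at (338,235). I choose the middle-sized one on the pad. In the side view it is at (250,221).

```bash
cat > h.py <<'E'
from bench import *
import cv2,numpy as np
from scipy.spatial.transform import Rotation as R
def P(c):
    p=camera_params(c); return np.array(p["K"])@np.array(p["camera_from_world"])[:3]
def tri(a,b):
    X=cv2.triangulatePoints(P("top"),P("side"),np.float64(a).reshape(2,1),np.float64(b).reshape(2,1)).ravel(); return X[:3]/X[3]
def onplane(c,uv,z):
    M=P(c); H=np.c_[M[:,0],M[:,1],M[:,2]*z+M[:,3]]; q=np.linalg.solve(H,[*uv,1]); return q[:2]/q[2]
def blue(c,uv,r=16):
    """contour of the blue bar near uv"""
    im=read_camera(c); h=cv2.cvtColor(im,cv2.COLOR_RGB2HSV); m=cv2.inRange(h,(105,110,40),(130,255,255))
    k=np.zeros_like(m); cv2.circle(k,tuple(int(round(v)) for v in uv),r,255,-1); m&=k
    return im,np.argwhere(m)[:,::-1].astype(float)
E
python3 - <<'E'
from h import *
it,pt=blue("top",(282,230)); is_,ps=blue("side",(250,224))
print(len(pt),pt.mean(0),len(ps),ps.mean(0))
print("grip net",tri((280,232),(250,221)),"blue",tri(pt.mean(0),ps.mean(0)))
print("case",tri((338,235),(261,261)),"big",tri((216,228),(232,200)))
w=np.array([onplane("top",p,.071) for p in pt]); C=np.cov(w.T); e,V=np.linalg.eigh(C); v=V[:,1]*np.sign(V[0,1])
print("top-plane centre",w.mean(0),"yaw",np.arctan2(v[1],v[0]),"len",np.sqrt(12*e))
h=cv2.cvtColor(it,cv2.COLOR_RGB2BGR)[185:275,195:385]; h=cv2.resize(h,None,fx=4,fy=4)
s=cv2.resize(cv2.cvtColor(is_,cv2.COLOR_RGB2BGR)[190:280,195:385],None,fx=4,fy=4); cv2.imwrite("pics/c.png",cv2.resize(np.vstack([h,s]),(633,600)))
E
```

```text
77 [281.61038961 229.71428571] 158 [249.22151899 224.87341772]
grip net [ 0.50166332 -0.06587653  0.07384299] blue [ 0.50229845 -0.06830289  0.06260706]
case [ 0.48233665 -0.20071647  0.06190051] big [0.5112729  0.0916494  0.02779764]
top-plane centre [ 0.50230101 -0.06812707] yaw -0.15273062356705064 len [0.01036529 0.04064639]
```

View pics/c.png

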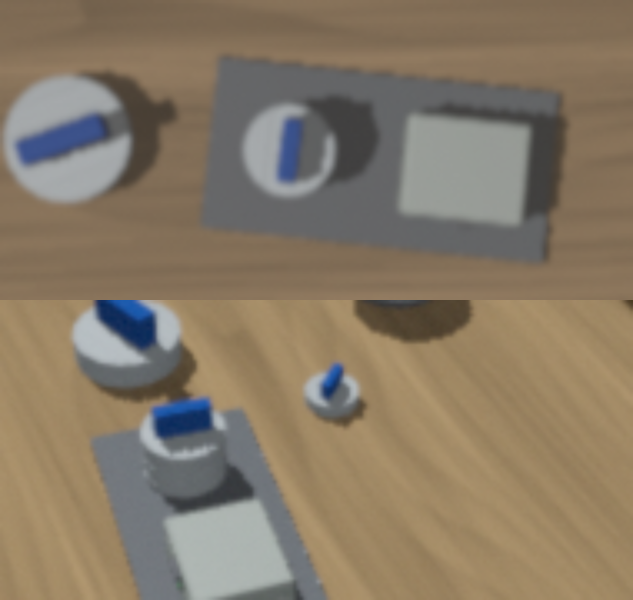

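The crop confirms it: the middle-sized lid is on the pad, with its bar along the pad's x (yaw about -0.15). Height and case distance (0.134 m) match the text. Moving to grasp.

Run:
```python
from h import *
x,y,yaw=.5023,-.0682,-.152
best=None
for a in (yaw,yaw+np.pi):
    q=(R.from_euler("z",a)*R.from_euler("x",np.pi)).as_quat(); j=inverse_kinematics([x,y,.15],q)
    print(a,None if j is None else np.round(j,2))
    if j is not None and (best is None or abs(j[6])<abs(best[1][6])): best=(q,j)
q=best[0]
print(np.round(inverse_kinematics([x,y,.069],q),2))
move_gripper(.05,40)
move_ptp([x,y,.16],q); print("above",read_eef_pos(),read_ft_force(),read_time_s())
movel([x,y,.071],speed=.06); print("down",read_eef_pos(),read_ft_force())
if abs(read_ft_force()[2])<6:
    move_gripper(0,50); pause(.3)
print(read_finger_gap(),read_ft_force(),read_ft_torque(),np.round(read_qpos(),3),read_time_s())
im=read_camera("side"); cv2.imwrite("pics/d.png",cv2.resize(cv2.cvtColor(im,cv2.COLOR_RGB2BGR)[130:310,170:380],(700,600)))
```

```text
-0.152 [-0.76  0.35  0.94  2.06 -0.36  0.9  -1.34]
2.989592653589793 [-0.69  0.32  0.85  2.06 -0.31  0.89  1.75]
[-0.8   0.62  1.04  2.1  -0.73  0.84 -1.03]
above [ 0.50273377 -0.06699506  0.15999317] [-0.04878841  0.14627307 -0.14575473] 4.275
down [ 0.50265366 -0.06820788  0.07136899] [ 0.49764075 -0.33173256  0.01954585]
0.01259826577750676 [-0.28622968  0.54946511  5.5821501 ] [0.04493864 0.17098638 0.01706931] [-0.631  0.484  0.808  2.097 -0.509  0.763 -1.224] 6.625
```

View pics/d.png

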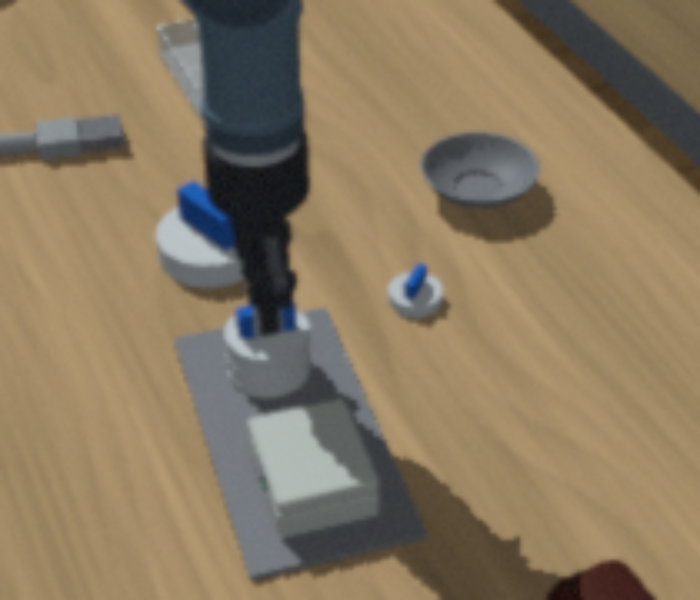

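The jaws straddle the bar mid-way (crop about (268,320)) and the finger gap is 12.6 mm. Next I try small turns and watch the torque.

Run:
```python
from h import *
q0=np.array(read_qpos())
def turn(s,amax):
    a=0
    while a<amax-1e-6:
        a+=.04; q=q0.copy(); q[6]+=s*a; move_j(q)
        t=read_ft_torque()[2]
        if round(a/.04)%4==0 or abs(t)>.3: print(s,round(a,2),"Tz",round(t,3),"F",np.round(read_ft_force(),1),"dq",round(read_qpos()[6]-q0[6],3))
        if abs(t)>.7: return a,True
    return a,False
for s in(1,-1):
    a,hit=turn(s,.96)
    if a>.6: break
    move_j(q0); pause(.1); print("back",read_ft_torque())
print(s,a,hit,read_finger_gap(),read_eef_pos(),read_time_s())
im=read_camera("side"); cv2.imwrite("pics/e.png",cv2.resize(cv2.cvtColor(im,cv2.COLOR_RGB2BGR)[190:280,195:300],(700,600)))
```

```text
1 0.16 Tz -0.544 F [-1.3  1.1  4. ] dq 0.157
1 0.2 Tz -1.254 F [-0.9  1.7  4.4] dq 0.196
back [-0.01354945 -0.00158333  0.04503662]
-1 0.16 Tz -0.067 F [-0.3  0.2  3.5] dq -0.158
-1 0.32 Tz -0.067 F [-0.6  0.6  3.7] dq -0.318
-1 0.48 Tz -0.116 F [0.3 0.5 3.9] dq -0.478
-1 0.64 Tz -0.068 F [-0.5  0.7  4.9] dq -0.638
-1 0.8 Tz -0.112 F [-1.   0.5  5.6] dq -0.799
-1 0.96 Tz -0.047 F [-0.2  1.8  4.6] dq -0.958
-1 0.9600000000000003 False 0.012716588172856556 [ 0.50269122 -0.06815929  0.07134227] 14.3333
```

View pics/e.png

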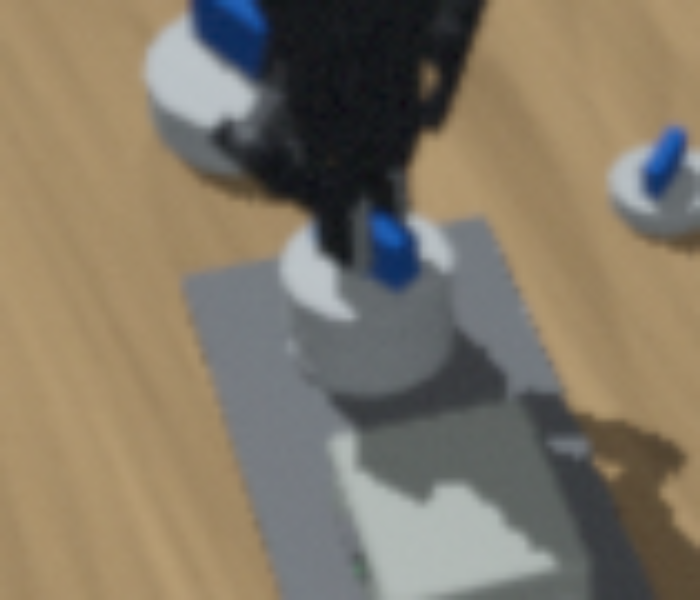

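The bar has turned anticlockwise (now seen end-on at crop (393,250)), with low torque the whole way. Clockwise it stopped hard at about 0.16 to 0.2 rad. Lifting gently.

Run:
```python
from h import *
p=np.array(read_eef_pos())
for dz in(.004,.010,.020,.04):
    movel([p[0],p[1],p[2]+dz],speed=.03); f=read_ft_force(); print(dz,np.round(f,2),read_finger_gap())
    if f[2]<-12: print("STUCK"); movel(p); break
else:
    movel([p[0],p[1],.20],speed=.08)
    movel([.60,-.13,.20],speed=.08); pause(.5)
print(read_eef_pos(),read_ft_force(),read_finger_gap(),read_time_s(),R.from_quat(read_tcp_rot()).as_matrix()[:,2])
ims=[cv2.cvtColor(read_camera(c),cv2.COLOR_RGB2BGR) for c in("side","top")]
cv2.imwrite("pics/f.png",cv2.resize(np.vstack([ims[0][60:320,140:420],ims[1][100:300,140:420]]),(365,600)))
for c in("side","top"):
    for n in("grip","case_top"): print(c,n,[(np.round(d["at"]).tolist(),round(d["confidence"],2)) for d in tip_of(c,n)][:5])
```

```text
0.004 [ 1.14  0.77 -0.03] 0.012955728294962304
0.01 [0.52 0.87 0.22] 0.012395515351778161
0.02 [-0.52 -0.16 -0.19] 0.013000297596814713
0.04 [-0.35  0.14 -1.53] 0.012786640566237522
[ 0.59996451 -0.12999276  0.19999937] [-0.50812451 -0.31273692 -0.78160805] 0.01292541096131379 19.6667 [ 5.90912603e-04  1.36932164e-04 -9.99999816e-01]
side grip [([232.0, 194.0], 0.81), ([296.0, 190.0], 0.74), ([295.0, 215.0], 0.47)]
side case_top [([261.0, 261.0], 0.62)]
top grip [([267.0, 172.0], 0.49)]
top case_top [([337.0, 234.0], 0.81)]
```

View pics/f.png

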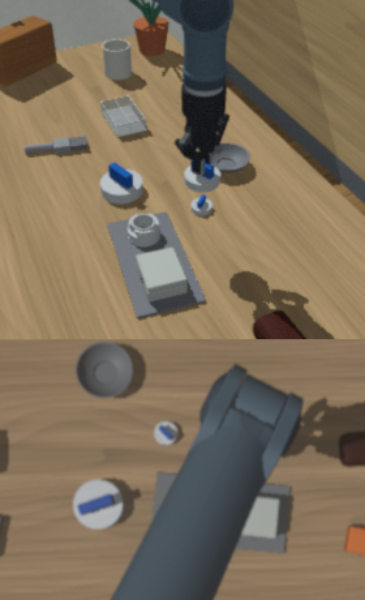

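The tin is open (crop (145,228)), the lid hangs level in the gripper (crop (203,175)), the case is shut and the bystanders are where they were. Handing in.

Run:
```python
from h import *
v=P("side")@[.60,-.13,.188,1]; print("expected grip px",v[:2]/v[2],"vel",np.abs(read_joint_vel()).max(),read_finger_gap()); sign_off()
```

```text
expected grip px [294.84780923 189.0939354 ] vel 0.002248695943329189 0.012540461487783811
the job is handed in; nothing more can be done
```

The battery tin is open, and the gripper is holding its lid level and still. The lid is about 19 cm above the shelf and 11.5 cm to one side of the tin, towards the far side and away from the other things.

- **Opening it:** I took the middle-sized lid, the one on the pad beside the white case. Clockwise it stopped hard by 0.2 rad (1.25 N m). Anticlockwise it turned 0.96 rad easily (about 0.1 N m), then lifted off without resistance.
- **Holding the lid:** the finger gap read about 12.5 mm at hand-in, slightly under the bar's 14 mm but steady since the grasp. The tool is vertical and the joints were almost still (0.002 rad/s). In the side camera the grip point was within 2 pixels of where it should be.
- **Everything else:** the last pictures show the charging case shut and nothing moved that I could see. I judged that by eye, not by measurement. The arm hid part of the top view, and the orange pill box was only partly in the crop I checked.
- **One disagreement:** the trained network's first estimate of the grip height was 74 mm. The blue bar itself measured 63 mm and the text says 59 mm, so I set the grasp height by those two.

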